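# Load the magenta colour standard into the sprung column

### The job

Load the magenta colour standard into the spring-loaded column: lower it upright, handle up, through the white funnel onto the sprung plate and push it down against the spring until both orange latches have snapped over its disc and hold it down, then let go. Leave the cyan and yellow standards standing where they are.

Things in the scene. Friction and masses are not known exactly. Their poses are not given: they have to be found in the camera images.
- magenta_puck: The standard to load, like a hand stamp: magenta disc 46 mm across, 24 mm thick, with an upright round grey handle 22 mm across and 66 mm long on its middle, magenta cap on top; 90 mm tall in all, about 150 g, starts upright on the table. Origin at the centre of the disc's underside, z up along the handle. Any yaw fits the column.
- cyan_puck: Bystander: a standard of the same shape, size and origin, with a cyan (light blue) disc and cap, upright on the table. Must stay standing where it is.
- yellow_puck: Bystander: a standard of the same shape, size and origin, with a yellow disc and cap, upright on the table. Must stay standing where it is.
- loader: Spring-loaded column fixed to the table: grey base 110 x 110 x 12 mm, upright square aluminium well 50 mm wide inside, on top a white funnel from 50 mm wide (98 mm high) to 70 mm wide at its rim (108 mm high, 77 mm over all). Orange latches stand out on its +y and -y sides, 48 mm from the axis, up to 94 mm high. Origin at the centre of the base's underside; z, up, is the well's axis.
- plate (a joint): Sprung round plate in the well, metres down: 0 = up (top 79 mm above table), stop 0.034; 4.5 N rising to 15 N, latches add a few N. The latches reach 6.5 mm into the well with sloping tops (97 to 83 mm high), flat undersides 80 mm high; the disc parts them, they snap over it past 0.023 (standard's origin below 56 mm); push to 0.026-0.031. Let go: about 0.023 if latched, near 0 if not.

How it is judged:
By the outcome, as a careful person would: the job done as asked, in the order asked, and still so for the second after the job is handed in, with the robot touching nothing.
It also fails if it takes over 38 s, if anything falls off the work surface, if the arm or the gripper's body presses on something with over 40 N, if the wrist force passes 120 N, or if a joint passes its speed limit or range.

### The arm

A 7-joint arm with a two-finger parallel gripper is mounted at the origin on the work surface. World frame = base frame: x ahead of the robot, y to its left, z up, the work surface at z = 0. Lengths are in m, angles in degrees, forces in N, time in s.
With the tool pointing down it reaches from about 0.425 to 0.875 m from the base axis. Payload 4.7 kg.
Tool frame: the origin (TCP) lies between the finger pads; the fingertips stand env.finger_overhang ahead of it and the grasp point (between the pads) lies 5 mm behind it (env.finger_overhang is the distance from the TCP to the fingertips, in m); z points along the fingers, y is the line along which they close (so a half turn about z gives the same grasp; the last joint's range is limited). The gripper opens to 87 mm and grips with 3 to 60 N. Pads are 19 mm wide; open, the fingers measure 117 mm over their backs; the gripper's body (75 mm by 190 mm) begins 51 mm behind the grasp point.
Start: joints at [-71.9, 18.392, -4.016, 83.108, 1.295, 78.541, -3.26], TCP at [0.193, 0.621, 0.237] pointing down, gripper open.
Joint ranges: [-163.93, 163.93], [-17.29, 119.83], [-79.2, 71.16], [3.27, 140.29], [-89.18, 269.18], [5.43, 117.66], [-154.24, 154.24]. Speed limits (degrees/s): [147.25, 147.25, 180, 180, 180, 180, 180].

### API

Orientations are given as [roll, pitch, yaw] about the fixed x, y, z axes, in that order (R = Rz(yaw) Ry(pitch) Rx(roll)).
In Python, from cell import telemetry, eyes, env, models gives the robot as it stands. The module is installed in compiled form; this text tells all that it offers.
- The arm moves only by the tool drive_tool, never from a script. Its arguments are lists of equal length, an entry for each row: "angular": the turn, a rotation vector about the tool's x, y, z in rad, a list of three; "delta_pos": the shift along the tool's x, y, z in cm, a list of three; "gripper": the finger opening in cm, from 0 to 8.7. A call has 1 to 20 rows; each row shifts and turns the commanded pose from where the row before left it, along the tool's axes as they then stand; what a row does not reach is not made up. A row lasts 1/10 s, in which the tool goes at most 50 mm and 8.59 degrees, less where a joint would pass 70% of its speed; a pose out of reach is approached as far as the arm can. A call with a gripper value outside its range is refused whole. The fingers move at their own pace and stop on an object; "squeeze" is the grip in N (left out, the last holds). Time passes only in rows, so rows that do not move let the fingers close. It gives the time, the measured TCP pose, the force, the opening and the grip force at its end, in the units of the state.
- telemetry.get_obs(): the state, without advancing time (a new reading comes with each control period).
- eyes.read_camera(name): name is "scene" or "top" or "wrist"; returns a dict with "pixels" (420x560x3 uint8, red, green, blue), "mtx" (3x3 intrinsics, pixels), "origin" and "orientation" of the camera in the world. Camera axes: x right, y down, z forward; pixel columns grow to the right and rows downward; lengths in m; the calibration is good to about 2 mm. A picture is of the moment at which its call begins. There is no depth.
- env.sign_off(): hands the job in; it is judged then, once.
Trained networks look in a picture, given as the dict that the camera call returned (one of the last four; its "shot" number tells which), for a name from the list of things; names that differ only in an ending like _2 or _b are one class to them, and where a whole thing is asked for, a point or a joint stands for the part that bears it (a point fixed in the world has none). Each returns a list of dicts, best first, with "p" (0 to 1); they miss things now and then, are a little off and sometimes report something else, mostly with a low value. They report only what shows in the picture. A call takes as long as a camera call.
- models.search_frame(picture, target): "centre" ([column, row] in pixels, amid what is visible of it).
- models.cut_out(picture, target): "pixels" (420x560 bool, what is visible of it) and "centre" ([column, row] in pixels, amid what is visible of it).
The state is a dict: "time_s": time; "qpos": joint angles; "joint_velocities": joint speeds; "effort": joint torques, N m; "tool_pos": TCP position; "tool_rot": TCP orientation; "force": force on the tool from outside, world axes, zero at the start; "wrist_torque": the same for the moment, N m; "grip_width": finger opening in m; "grasp_force": force on a finger pad.
Only numpy, scipy, OpenCV 4.12 (cv2) and the standard library are available. Lean on these libraries where they do the work, as an engineer would, in place of code of your own. Each camera call takes 0.05 s, during which the arm holds its last target. There are 200 camera calls.

## Working session

There is one attempt and no reset: what is moved stays moved. The work goes in short steps, Python scripts to look and compute and a tool call to move; the robot and the scene stay as the last step left them, time stands still between calls to the robot, and variables do not carry over. Pictures are saved under pics/ and viewed, at most 10 in all, crops included, and the job is handed in when it is done.

Besides the shell and the picture viewer there is one more tool, called after "Emit:" as name(argument=value, ...), one argument or row to a line, values as JSON. drive_tool: Moves the arm, as the interface text tells. Its arguments: {"type":"object","properties":{"angular":{"type":"array","items":{"type":"array","items":{"type":"number"}}},"delta_pos":{"type":"array","items":{"type":"array","items":{"type":"number"}}},"gripper":{"type":"array","items":{"type":"number"}},"squeeze":{"type":"number"}},"required":["angular","delta_pos","gripper"]}

```bash
mkdir -p pics; cat > h.py <<'E'
import numpy as np, cv2
from cell import telemetry, eyes, env, models
def ray(p,uv):
    d=np.linalg.inv(p["mtx"])@np.array([uv[0],uv[1],1.0]); R=np.array(p["orientation"])
    if R.shape!=(3,3):
        from scipy.spatial.transform import Rotation as Ro
        R=Ro.from_euler('xyz',R,degrees=True).as_matrix()
    return np.array(p["origin"]),R@d
def at(p,uv,z):
    o,d=ray(p,uv); return o+d*(z-o[2])/d[2]
def save(p,n,crop=None):
    im=p["pixels"][:,:,::-1]; cv2.imwrite("pics/"+n,im)
E
python3 - <<'E'
from h import *
print(env.finger_overhang, {k:np.round(v,3).tolist() for k,v in telemetry.get_obs().items()})
ims=[]
for c in ["top","scene"]:
    p=eyes.read_camera(c); save(p,c+"0.png"); print(c,p["orientation"],p["origin"])
    for n,z in [("magenta_puck",.09),("cyan_puck",.09),("yellow_puck",.09),("loader",.1),("plate",.079)]:
        for r in models.search_frame(p,n)[:2]: print(n,round(r["p"],2),np.round(r["centre"]),np.round(at(p,r["centre"],z),3),np.round(at(p,r["centre"],0),3))
E
```

```text
0.014 {'time_s': 0.0, 'qpos': [-71.898, 18.442, -4.016, 83.175, 1.294, 78.54, -3.26], 'joint_velocities': [0.023, -0.034, 0.05, 0.032, -0.076, 0.052, 0.046], 'effort': [-0.0, -49.13, -0.404, -31.253, -0.064, 0.044, 0.0], 'tool_pos': [0.193, 0.62, 0.235], 'tool_rot': [-179.889, 0.005, 162.708], 'force': [-0.514, 0.461, -0.464], 'wrist_torque': [0.015, 0.01, -0.01], 'grasp_force': 0.0, 'grip_width': 0.087}
top [-176.6698597     1.7256995   -89.91737847] [0.49590889 0.04109726 0.90421756]
magenta_puck 0.71 [293. 245.] [0.488 0.054 0.09 ] [0.487 0.055 0.   ]
cyan_puck 0.78 [181. 243.] [0.491 0.263 0.09 ] [0.491 0.288 0.   ]
yellow_puck 0.88 [234. 232.] [0.512 0.165 0.09 ] [0.513 0.178 0.   ]
loader 0.93 [445. 176.] [ 0.615 -0.226  0.1  ] [ 0.63  -0.259  0.   ]
plate 0.76 [447. 177.] [ 0.617 -0.235  0.079] [ 0.629 -0.262  0.   ]
scene [-125.98369102   -1.10299733   40.05557313] [ 1.13169087 -0.65676612  0.72878612]
magenta_puck 0.57 [245. 207.] [ 0.546 -0.008  0.09 ] [0.464 0.083 0.   ]
cyan_puck 0.76 [306. 168.] [0.548 0.195 0.09 ] [0.466 0.315 0.   ]
yellow_puck 0.81 [288. 189.] [0.569 0.102 0.09 ] [0.49  0.209 0.   ]
loader 0.74 [186. 309.] [ 0.667 -0.284  0.1  ] [ 0.594 -0.225  0.   ]
plate 0.63 [185. 288.] [ 0.616 -0.24   0.079] [ 0.553 -0.189  0.   ]
```

View pics/top0.png

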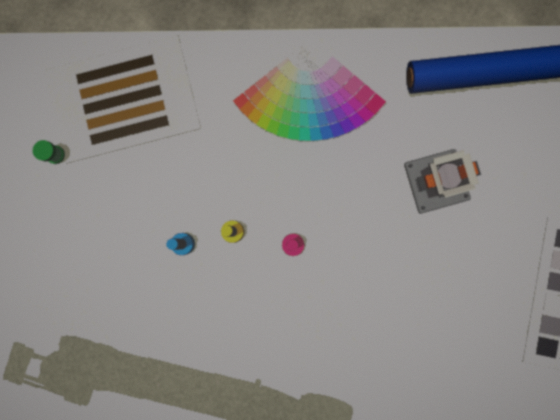

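View pics/scene0.png

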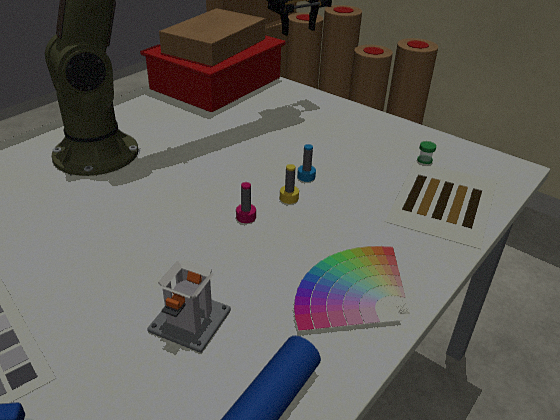

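The top view shows magenta at (293,245), yellow at (232,231), cyan at (181,243), and the loader funnel at about (452,176). The networks agree with the picture. The scene view confirms that all three standards are upright and the loader is clear. I'll go above magenta.

Emit:
drive_tool(
  angular=[
    [0,0,0],
    [0,0,0],
    [0,0,0],
    [0,0,0],
    [0,0,0],
    [0,0,0],
    [0,0,0],
    [0,0,0],
    [0,0,0],
    [0,0,0],
    [0,0,0],
    [0,0,0],
    [0,0,0],
    [0,0,0],
    [0,0,0],
    [0,0,0],
    [0,0,0],
    [0,0,0],
  ],
  delta_pos=[
    [-3,-3,0],
    [-3,-3,0],
    [-3,-3,0],
    [-3,-3,0],
    [-3,-3,0],
    [-3,-3,0],
    [-3,-3,0],
    [-3,-3,0],
    [-3,-3,0],
    [-3,-3,0],
    [-3,-3,0],
    [-3,-3,0],
    [-3,-3,0],
    [-3,-3,0],
    [-3,-3,0],
    [0,-0.4,0],
    [0,0,0],
    [0,0,0],
  ],
  gripper=[6,6,6,6,6,6,6,6,6,6,6,6,6,6,6,6,6,6],
)

```text
time_s: 2.4
tool_pos: [0.4875, 0.0547, 0.2365]
tool_rot: [180.0, -0.0, 162.8]
force: [-0.1, 0.6, -0.1]
grip_width: 0.0602
grasp_force: 0.0
```

```bash
python3 - <<'E'
from h import *
s=telemetry.get_obs(); print(s["tool_pos"],s["tool_rot"],s["time_s"])
p=eyes.read_camera("wrist"); save(p,"w1.png"); print(p["origin"],p["orientation"])
for r in models.cut_out(p,"magenta_puck")[:2]:
    m=r["pixels"]; print(r["p"],r["centre"],m.sum(),np.round(at(p,r["centre"],.09),4))
    print([ (k.min(),k.max()) for k in np.nonzero(m)])
E
```

```text
[0.48753822 0.05473584 0.23653364] [ 1.79958026e+02 -2.57561870e-02  1.62800268e+02] 2.4
[0.41157562 0.07946227 0.38493292] [ 1.63087172e+02 -8.99998400e-02  7.27842993e+01]
0.79 [283.9, 183.8] 1713 [0.4776 0.0601 0.09  ]
[(np.int64(158), np.int64(210)), (np.int64(263), np.int64(305))]
```

View pics/w1.png

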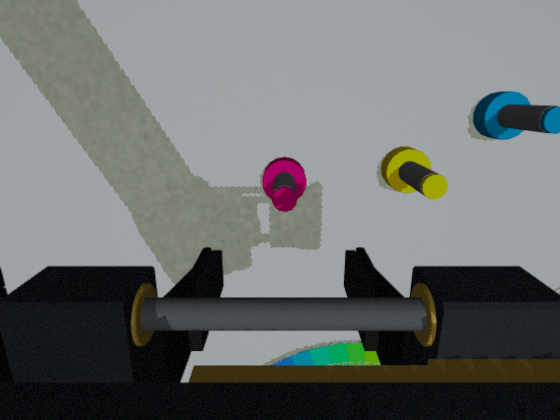

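Magenta's disc is at about (285,179) and its cap at about (284,199). Neighbours yellow (406,170) and cyan (502,115) are well clear. Next I'll locate it from both heights, and the loader from the top view.

```bash
python3 - <<'E'
from h import *
p=eyes.read_camera("wrist")
print(at(p,(284.5,199),.088), at(p,(284.5,179.5),.022))
s=eyes.read_camera("scene"); print(at(s,(246,184),.09),at(s,(246,213),.014))
t=eyes.read_camera("top"); im=t["pixels"][120:240,380:520,::-1]
cv2.imwrite("pics/c.png",cv2.resize(im,None,fx=5,fy=5,interpolation=cv2.INTER_CUBIC))
E
```

```text
[0.49082091 0.05688735 0.088     ] [0.48864351 0.05787956 0.022     ]
[0.48976586 0.05648372 0.09      ] [0.49191269 0.05368496 0.014     ]
```

View pics/c.png

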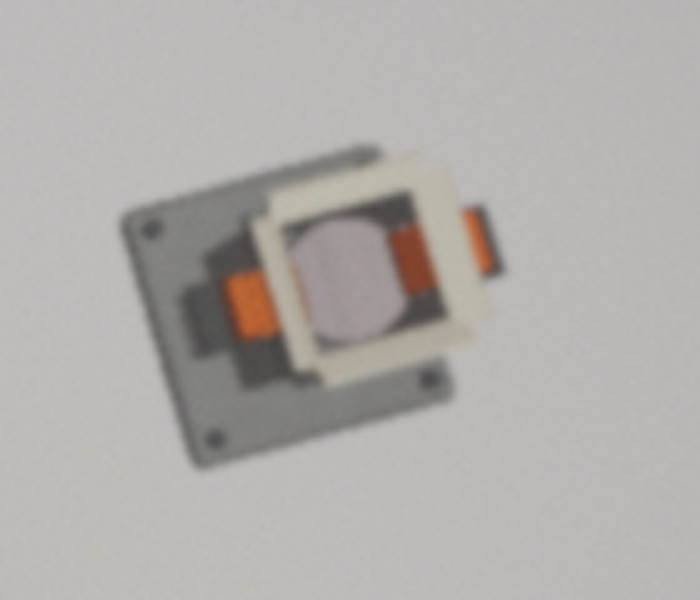

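The crop shows the loader: rim corners average to about (371,266) in the crop and base corners to about (288,307), yawed about 15°. Now I'll compute the loader position and grasp magenta.

```bash
python3 - <<'E'
from h import *
t=eyes.read_camera("top"); f=lambda u,v:(380+(u+.5)/5-.5,120+(v+.5)/5-.5)
print(at(t,f(372,266),.108),at(t,f(287.5,307),.012))
E
```

```text
[ 0.61983612 -0.23921426  0.108     ] [ 0.61806666 -0.23862644  0.012     ]
```

Emit:
drive_tool(
  angular=[
    [0,0,0],
    [0,0,0],
    [0,0,0],
    [0,0,0],
    [0,0,0],
    [0,0,0],
    [0,0,0],
    [0,0,0],
    [0,0,0],
    [0,0,0],
    [0,0,0],
    [0,0,0],
    [0,0,0],
    [0,0,0],
    [0,0,0],
  ],
  delta_pos=[
    [-0.2,0.25,0],
    [0,0,2],
    [0,0,3],
    [0,0,3],
    [0,0,3],
    [0,0,2],
    [0,0,1.5],
    [0,0,1],
    [0,0,0.5],
    [0,0,0],
    [0,0,0],
    [0,0,0],
    [0,0,0],
    [0,0,0],
    [0,0,0],
  ],
  gripper=[6,6,6,6,6,6,6,6,6,6,1.5,1.5,1.5,1.5,1.5],
  squeeze=40,
)

```text
time_s: 4.2
tool_pos: [0.4907, 0.0552, 0.0768]
tool_rot: [180.0, 0.0, 162.7]
force: [0.1, -0.1, -0.8]
grip_width: 0.028
grasp_force: 0.0
```

Emit:
drive_tool(
  angular=[
    [0,0,0],
    [0,0,0],
    [0,0,0],
    [0,0,0],
    [0,0,0],
    [0,0,0],
    [0,0,0],
    [0,0,0],
    [0,0,0],
    [0,0,0],
    [0,0,0],
    [0,0,0],
  ],
  delta_pos=[
    [0,0,0],
    [0,0,0],
    [0,0,0],
    [0,0,0],
    [0,0,-1],
    [0,0,-2],
    [0,0,-3],
    [0,0,-3],
    [0,0,-3],
    [0,0,-2],
    [0,0,0],
    [0,0,0],
  ],
  gripper=[1.5,1.5,1.5,1.5,1.5,1.5,1.5,1.5,1.5,1.5,1.5,1.5],
)

```text
time_s: 5.4
tool_pos: [0.4904, 0.0552, 0.2165]
tool_rot: [180.0, 0.0, 162.7]
force: [-0.0, 0.3, -1.8]
grip_width: 0.021
grasp_force: 40.1
```

Emit:
drive_tool(
  angular=[
    [0,0,0],
    [0,0,0],
    [0,0,0],
    [0,0,0],
    [0,0,0],
    [0,0,0],
    [0,0,0],
    [0,0,0],
    [0,0,0],
    [0,0,0],
    [0,0,0],
    [0,0,0],
    [0,0,0],
    [0,0,0],
    [0,0,0],
    [0,0,0],
  ],
  delta_pos=[
    [-0.7,-0.8,0],
    [-1.4,-1.62,0],
    [-2.1,-2.42,0],
    [-2.1,-2.42,0],
    [-2.1,-2.42,0],
    [-2.1,-2.42,0],
    [-2.1,-2.42,0],
    [-2.1,-2.42,0],
    [-2.1,-2.42,0],
    [-2.1,-2.42,0],
    [-1.4,-1.62,0],
    [-0.7,-0.8,0],
    [0,0,0],
    [0,0,0],
    [0,0,0],
    [0,0,0],
  ],
  gripper=[1.5,1.5,1.5,1.5,1.5,1.5,1.5,1.5,1.5,1.5,1.5,1.5,1.5,1.5,1.5,1.5],
)

```text
time_s: 7.0
tool_pos: [0.6193, -0.2367, 0.2167]
tool_rot: [179.9, -0.0, 162.8]
force: [0.8, 0.1, -1.6]
grip_width: 0.0213
grasp_force: 40.1
```

```bash
python3 - <<'E'
from h import *
s=telemetry.get_obs(); print(s["tool_pos"],s["tool_rot"])
p=eyes.read_camera("wrist"); q=eyes.read_camera("scene")
a=q["pixels"][180:360,100:280]
b=p["pixels"]
c=np.hstack([cv2.resize(a,(420,420),interpolation=cv2.INTER_CUBIC),cv2.resize(b,(380,285))]) if 0 else None
save(p,"w2.png"); cv2.imwrite("pics/s2.png",cv2.resize(a[:,:,::-1],(540,540),interpolation=cv2.INTER_CUBIC))
E
```

```text
[ 0.61932281 -0.23671644  0.2166938 ] [ 1.79935734e+02 -1.03160769e-03  1.62820986e+02]
```

View pics/w2.png

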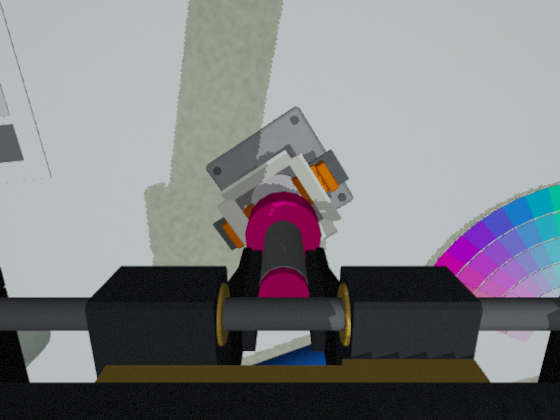

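View pics/s2.png

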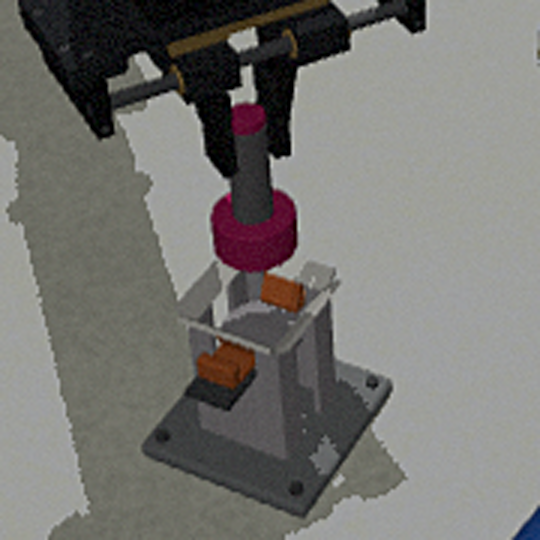

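The wrist view shows the disc at about (283,230). The loader base's opposite corners are at (207,168) and (352,198), and the funnel sits slightly up and left. The scene view shows the standard upright and gripped above the funnel. I'll get the relative offset from the wrist view and a second one from the scene view.

```bash
python3 - <<'E'
from h import *
p=eyes.read_camera("wrist"); q=eyes.read_camera("scene")
b=[at(p,u,.012) for u in [(207,168),(352,198),(296,107)]]
print("base",(b[0]+b[1])/2,np.linalg.norm(b[0]-b[1]),np.linalg.norm(b[0]-b[2]))
hsv=cv2.cvtColor(p["pixels"],cv2.COLOR_RGB2HSV); m=((hsv[...,0]>150)&(hsv[...,0]<178)&(hsv[...,1]>140)&(hsv[...,2]>60)); m[:150]=0
y,x=np.nonzero(m[:262]); print("disc mask",x.min(),x.max(),y.min())
cx=(x.min()+x.max())/2;r=(x.max()-x.min()+1)/2
print("disc low/top centre",at(p,(cx,y.min()+r),.155), "cap", at(p,(284,285),.2307))
f=lambda u,v:(100+(u+.5)/3-.5,180+(v+.5)/3-.5)
# scene: base corners (143,450),(392,382); (302,515) ; cap
c=[at(q,f(*u),.012) for u in [(143,448),(392,381)]]
print("base s",(c[0]+c[1])/2,np.linalg.norm(c[0]-c[1]))
print("cap s",at(q,f(249,113),.2307),"disc top",at(q,f(255,213),.1647))
E
```

```text
base [ 0.62091848 -0.23886041  0.012     ] 0.14811450159935904 0.1047906997015146
disc mask 246 461 192
disc low/top centre [ 0.67896567 -0.20569536  0.155     ] cap [ 0.61462823 -0.23400901  0.2307    ]
base s [ 0.62252721 -0.24162476  0.012     ] 0.1510954425156362
cap s [ 0.62012194 -0.23487323  0.2307    ] disc top [ 0.620478   -0.23740488  0.1647    ]
```

Emit:
drive_tool(
  angular=[
    [0,0,0],
    [0,0,0],
    [0,0,0],
    [0,0,0],
    [0,0,0],
    [0,0,0],
    [0,0,0],
  ],
  delta_pos=[
    [-0.2,-0.23,0],
    [0,0,1],
    [0,0,1],
    [0,0,0.7],
    [0,0,0.5],
    [0,0,0],
    [0,0,0],
  ],
  gripper=[1.5,1.5,1.5,1.5,1.5,1.5,1.5],
)

```text
time_s: 7.9
tool_pos: [0.6204, -0.2411, 0.1845]
tool_rot: [-180.0, -0.0, 162.7]
force: [-0.3, -0.0, -0.2]
grip_width: 0.0206
grasp_force: 40.1
```

```bash
python3 - <<'E'
from h import *
p=eyes.read_camera("wrist"); q=eyes.read_camera("scene"); t=eyes.read_camera("top")
a=cv2.resize(q["pixels"][230:330,140:240],(400,400),interpolation=cv2.INTER_CUBIC)
b=cv2.resize(p["pixels"][130:280,200:350],(400,400),interpolation=cv2.INTER_CUBIC)
cv2.imwrite("pics/j3.png",np.hstack([a,b])[:,:,::-1])
E
```

```text
(no output)
```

View pics/j3.png

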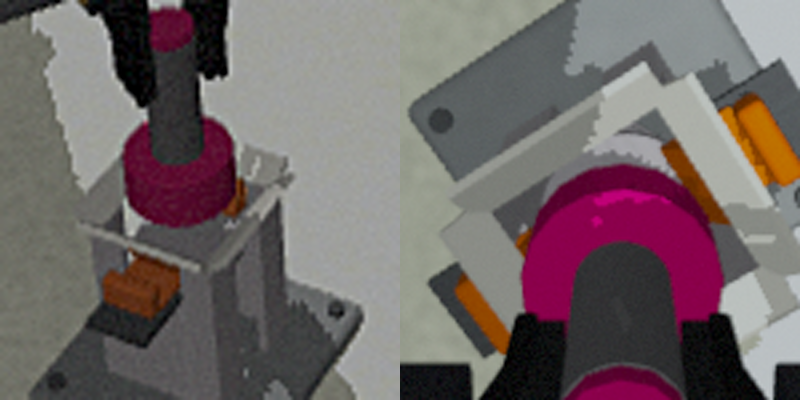

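The disc now sits just at the rim. In the right crop the well-mouth corners are left (493,212) and right (757,265). The disc's top face spans x 523–722 with its top edge at y≈185. I'll compare the two centres.

```bash
python3 - <<'E'
from h import *
p=eyes.read_camera("wrist"); print(telemetry.get_obs()["tool_pos"])
f=lambda u,v:(200+(u-399.5)*.375-.5,130+(v+.5)*.375-.5)
L,T,R=[at(p,f(*u),.098) for u in [(493,212),(660,112),(757,265)]]
print("well",(L+R)/2,np.linalg.norm(L-R),np.linalg.norm(L-T),np.linalg.norm(T-R))
# disc: fit centre from projected top circle
Rm=None
from scipy.spatial.transform import Rotation as Ro
R=Ro.from_euler('xyz',p["orientation"],degrees=True).as_matrix()
def proj(X):
    d=p["mtx"]@(R.T@(X-np.array(p["origin"])).T); return (d[:2]/d[2]).T
th=np.linspace(0,6.283,200)
def box(c,z):
    q=proj(np.c_[c[0]+.023*np.cos(th),c[1]+.023*np.sin(th),0*th+z]); return q[:,0].min(),q[:,0].max(),q[:,1].min()
from scipy.optimize import least_squares
for z,top in [(.1325,185),(.1085,165)]:
    l,tt,r=f(523,0)[0],f(0,top)[1],f(722,0)[0]
    def e(c):
        b=box(c,z); return [(b[0]+b[1]-l-r)/2,b[2]-tt] 
    s=least_squares(e,[.62,-.24]); print("disc",z,s.x,np.array(box(s.x,z))-[l,r,tt])
# predicted well corners for centre guess printed for checking
E
```

```text
[ 0.62067933 -0.24118586  0.18503956]
well [ 0.62143161 -0.23902632  0.098     ] 0.06952621277622548 0.04964933642180854 0.04780668923755599
disc 0.1325 [ 0.62018472 -0.23963934] [-1.36933847e+00  1.36933847e+00  3.97903932e-13]
disc 0.1085 [ 0.62182791 -0.24013573] [ 2.43460651 -2.43460651  0.        ]
```

The disc and well agree within about 1 mm, and the well size checks out. I'll descend.

Emit:
drive_tool(
  angular=[
    [0,0,0],
    [0,0,0],
    [0,0,0],
    [0,0,0],
    [0,0,0],
    [0,0,0],
    [0,0,0],
  ],
  delta_pos=[
    [0,0.08,0.3],
    [0,0,0.4],
    [0,0,0.4],
    [0,0,0.4],
    [0,0,0],
    [0,0,0],
    [0,0,0],
  ],
  gripper=[1.5,1.5,1.5,1.5,1.5,1.5,1.5],
  squeeze=55,
)

```text
time_s: 8.8
tool_pos: [0.6207, -0.2404, 0.1697]
tool_rot: [180.0, 0.0, 162.7]
force: [0.4, 0.2, -1.3]
grip_width: 0.0207
grasp_force: 55.1
```

Emit:
drive_tool(
  angular=[
    [0,0,0],
    [0,0,0],
    [0,0,0],
    [0,0,0],
    [0,0,0],
    [0,0,0],
    [0,0,0],
    [0,0,0],
  ],
  delta_pos=[
    [0,0,0.4],
    [0,0,0.4],
    [0,0,0.4],
    [0,0,0.4],
    [0,0,0.4],
    [0,0,0.4],
    [0,0,0],
    [0,0,0],
  ],
  gripper=[1.5,1.5,1.5,1.5,1.5,1.5,1.5,1.5],
)

```text
time_s: 9.6
tool_pos: [0.6211, -0.2406, 0.146]
tool_rot: [180.0, 0.1, 162.7]
force: [0.8, -0.5, 4.8]
grip_width: 0.0208
grasp_force: 55.2
```

Emit:
drive_tool(
  angular=[
    [0,0,0],
    [0,0,0],
    [0,0,0],
    [0,0,0],
    [0,0,0],
    [0,0,0],
    [0,0,0],
    [0,0,0],
  ],
  delta_pos=[
    [0,0,0.4],
    [0,0,0.4],
    [0,0,0.4],
    [0,0,0.4],
    [0,0,0.4],
    [0,0,0],
    [0,0,0],
    [0,0,0],
  ],
  gripper=[1.5,1.5,1.5,1.5,1.5,1.5,1.5,1.5],
)

```text
time_s: 10.4
tool_pos: [0.6213, -0.2408, 0.1275]
tool_rot: [180.0, 0.1, 162.7]
force: [-2.0, 0.3, 12.1]
grip_width: 0.0208
grasp_force: 55.2
```

Emit:
drive_tool(
  angular=[
    [0,0,0],
    [0,0,0],
    [0,0,0],
    [0,0,0],
    [0,0,0],
    [0,0,0],
    [0,0,0],
  ],
  delta_pos=[
    [0,0,0.15],
    [0,0,0],
    [0,0,0],
    [0,0,0],
    [0,0,-0.3],
    [0,0,-0.3],
    [0,0,0],
  ],
  gripper=[1.5,1.5,1.5,1.5,1.5,1.5,1.5],
)

```text
time_s: 11.1
tool_pos: [0.6213, -0.2407, 0.1322]
tool_rot: [180.0, 0.1, 162.7]
force: [-0.8, 1.4, 9.6]
grip_width: 0.0208
grasp_force: 55.2
```

Emit:
drive_tool(
  angular=[
    [0,0,0],
    [0,0,0],
    [0,0,0],
  ],
  delta_pos=[
    [0,0,-0.15],
    [0,0,0],
    [0,0,0],
  ],
  gripper=[1.5,1.5,1.5],
)

```text
time_s: 11.4
tool_pos: [0.6213, -0.2407, 0.1327]
tool_rot: [180.0, 0.1, 162.7]
force: [-0.2, 0.7, 8.0]
grip_width: 0.0206
grasp_force: 55.2
```

Emit:
drive_tool(
  angular=[
    [0,0,0],
    [0,0,0],
    [0,0,0],
  ],
  delta_pos=[
    [0,0,-0.2],
    [0,0,0],
    [0,0,0],
  ],
  gripper=[1.5,1.5,1.5],
)

```text
time_s: 11.7
tool_pos: [0.621, -0.2405, 0.1328]
tool_rot: [-180.0, 0.0, 162.7]
force: [5.2, -2.2, -4.2]
grip_width: 0.0207
grasp_force: 55.2
```

The force reversed and the tool stopped at plate ≈0.023, so it is latched. I'll push once more to about 0.030 to be sure of both latches, then release.

Emit:
drive_tool(
  angular=[
    [0,0,0],
    [0,0,0],
    [0,0,0],
    [0,0,0],
    [0,0,0],
    [0,0,0],
  ],
  delta_pos=[
    [0,0,0.4],
    [0,0,0.4],
    [0,0,0.2],
    [0,0,0],
    [0,0,0],
    [0,0,0],
  ],
  gripper=[1.5,1.5,1.5,1.5,1.5,1.5],
)

```text
time_s: 12.3
tool_pos: [0.6213, -0.2407, 0.1262]
tool_rot: [180.0, 0.1, 162.7]
force: [-0.1, -0.1, 11.1]
grip_width: 0.0208
grasp_force: 55.3
```

Emit:
drive_tool(
  angular=[
    [0,0,0],
    [0,0,0],
    [0,0,0],
    [0,0,0],
    [0,0,0],
    [0,0,0],
    [0,0,0],
    [0,0,0],
    [0,0,0],
    [0,0,0],
    [0,0,0],
    [0,0,0],
    [0,0,0],
    [0,0,0],
    [0,0,0],
    [0,0,0],
    [0,0,0],
    [0,0,0],
  ],
  delta_pos=[
    [0,0,-0.3],
    [0,0,-0.3],
    [0,0,0],
    [0,0,0],
    [0,0,0],
    [0,0,0],
    [0,0,0],
    [0,0,0],
    [0,0,-1],
    [0,0,-2],
    [0,0,-3],
    [0,0,-3],
    [0,0,-3],
    [0,0,-2],
    [0,0,-1],
    [0,0,0],
    [0,0,0],
    [0,0,0],
  ],
  gripper=[1.5,1.5,1.5,4.5,4.5,4.5,4.5,4.5,4.5,4.5,4.5,4.5,4.5,4.5,4.5,4.5,4.5,4.5],
)

```text
time_s: 14.1
tool_pos: [0.6201, -0.2399, 0.2779]
tool_rot: [180.0, -0.2, 162.7]
force: [0.6, 1.0, 0.9]
grip_width: 0.0451
grasp_force: 0.0
```

```bash
python3 - <<'E'
from h import *
p=eyes.read_camera("wrist"); q=eyes.read_camera("scene"); t=eyes.read_camera("top")
for n in ["cyan_puck","yellow_puck"]: print(n,[(r["p"],r["centre"]) for r in models.search_frame(t,n)[:1]])
a=cv2.resize(q["pixels"][220:340,130:250],(400,400),interpolation=cv2.INTER_CUBIC)
b=cv2.resize(p["pixels"][100:300,180:380],(400,400),interpolation=cv2.INTER_CUBIC)
cv2.imwrite("pics/j4.png",np.hstack([a,b])[:,:,::-1])
E
```

```text
cyan_puck [(0.67, [182.1, 245.5])]
yellow_puck [(0.85, [233.2, 231.9])]
```

View pics/j4.png

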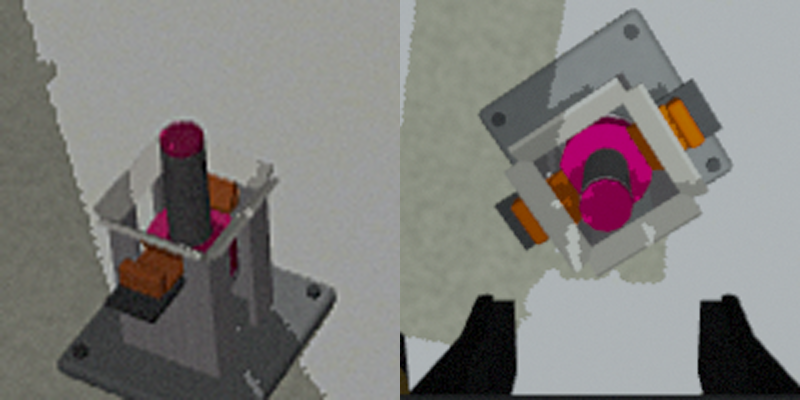

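Both orange latches lie over the magenta disc, which sits low and upright, and the gripper is clear. I'll check the cap height, then hand in.

```bash
python3 - <<'E'
from h import *
q=eyes.read_camera("scene"); u=(130+182.5*.3-.5,220+138.5*.3-.5)
for z in (.146,.169): print(z,at(q,u,z))
if abs(at(q,u,.146)[:2]-[.6205,-.2395]).max()<.008: print(env.sign_off())
E
```

```text
0.146 [ 0.62202724 -0.24156488  0.146     ]
0.169 [ 0.64214141 -0.25795104  0.169     ]
the job is handed in; nothing more can be done
None
```

The magenta standard is in the column with both latches over its disc and the gripper clear; cyan and yellow stand where they were, and the job is handed in at about 14 s.

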